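# Set the click-stop of the nut-filing tray

### The arm

A 7-joint arm with a two-finger parallel gripper is mounted at the origin on the work surface. World frame = base frame: x ahead of the robot, y to its left, z up, the work surface at z = 0. Lengths are in m, angles in rad, forces in N, time in s.
With the tool pointing down it reaches from about 0.4 to 0.85 m from the base axis. Payload 10.4 kg.
Tool frame: the origin (TCP) lies between the finger pads; the fingertips stand env.tip_extent ahead of it and the grasp point (between the pads) is the TCP (env.tip_extent is the distance from the TCP to the fingertips, in m); z points along the fingers, y is the direction in which the jaws open and shut (so a half turn about z gives the same grasp; the last joint's range is limited). The gripper opens to 87 mm and grips with 3 to 60 N. Pads are 19 mm wide; open, the fingers measure 117 mm over their backs; the gripper's body (75 mm by 190 mm) begins 51 mm behind the grasp point.
Start: joints at [-1.268, 0.332, -0.065, 1.46, 0.022, 1.35, -0.088], TCP at [0.2, 0.592, 0.218] pointing down, gripper open.
Joint ranges: [-2.6, 2.6], [-0.5, 2.12], [-1.47, 1.34], [0.16, 2.42], [-1.27, 4.41], [0.06, 2.06], [-2.6, 2.6]. Speed limits (rad/s): [2.22, 2.22, 2.79, 2.79, 3.14, 3.14, 3.14].

### API

Orientations are given as a 3x3 rotation matrix whose columns are the frame's x, y, z axes.
In Python, from rig import env, camera, camera_info gives the robot as it stands.
- The arm moves only by the shell command python3 -m pendant 'ROWS'. ROWS is JSON, a list of rows, each a list of 7 numbers: the closure, from -1 (fully open) to 1 (shut), so that 0 is half open, then the shift along the tool's x, y, z in mm, then the turn, a rotation vector about the tool's x, y, z in degrees. In form: [[jaw, tx, ty, tz, wx, wy, wz], ...]. A call has 1 to 5 rows; each row is the pose to reach, as a shift and turn from the pose measured when the call began, along the tool's axes at that moment; what a row does not reach only later rows make up. A row lasts 1/8 s, in which the tool goes at most 62.5 mm and 10.7 degrees, less where a joint would pass 70% of its speed; a pose out of reach is approached as far as the arm can. A call with a gripper value outside its range is refused whole. The fingers move at their own pace and stop on an object; the grip force is fixed at half the most. Time passes only in rows, so rows that repeat a pose let the fingers close. It gives the time, the measured TCP pose, the force and the opening at its end, in the units of the state.
- env.get_obs(): the state, without advancing time (a new reading comes with each control period).
- camera(name): name is "scene" or "top" or "wrist"; returns (picture, depth): 420x560x3 uint8, red, green, blue; 420x560 float32, m along the optical axis (not along the pixel's ray), 0 where there is no reading.
- camera_info(name): a dict with "fx", "fy", "cx", "cy" (pixels), "R" (3x3) and "t" (3): a world point X has camera coordinates R X + t; the wrist camera has in their place "tool_from_camera" (4x4, takes a point from camera to tool coordinates, whose origin is the TCP and whose axes are the flange's). Camera axes: x right, y down, z forward; pixel columns grow to the right and rows downward; lengths in m; the calibration is good to about 2 mm. The wrist camera is an equidistant fisheye: a pixel r from the principal point sees the ray r / f radians off the axis. A picture is of the moment at which its call begins: read the wrist's pose just before it. camera_info takes no time and is no camera call.
- env.job_done(): hands the job in, once; it reports no verdict.
The state is a dict: "clock": time; "q": joint angles; "qvel": joint speeds; "joint_efforts": joint torques, N m; "ee_pos": TCP position; "ee_rot": TCP orientation; "ft_force": force on the tool from outside, world axes, zero at the start; "torque": the same for the moment, N m; "width": opening from 0.0 (shut) to 1.0 (fully open).
Only numpy, scipy, OpenCV 4.12 (cv2) and the standard library are available. Lean on these libraries where they do the work, as an engineer would, in place of code of your own. Each camera call takes 0.05 s, during which the arm holds its last target.

### The job

Pull the tray of the bench drawer unit fully out to its stop, then set the filing depth by turning the knurled knob on the tray clockwise (seen from above) by exactly four clicks, counted by feel. The knob has slack to take up before the first click, and only clicks count. Leave the tray out, let go, and do not push the glue jar or the plane about.

Things in the scene. Friction and masses are not known exactly. Their poses are not given: they have to be found in the camera images.
- cabinet: Fixed low pale-wood drawer unit on the bench, 260 (x) x 260 (y) x 104 mm tall, origin at the centre of its underside. Its x axis points into the unit, away from the open front, so the tray slides out along its -x. Two thin wooden blanks lie on top at the back, up to 119 mm high.
- tray (a joint): How far the tray is pulled out, in m: 0 shut, 0.17 at its stop (may start up to 0.03 out). It slides stiffly (about 3 N) and stays where left. Its dark front panel is 252 mm wide, 15 mm thick, top edge 94 mm above the bench; its outer face stands 15 mm proud of the unit's front when shut.
- tray_handle (a point): Middle of the tray's brass bar handle, a round bar of 10 mm diameter and 120 mm long, level and along the cabinet's y axis, 45 mm out from the panel's face (40 mm free gap behind the bar), 75.5 mm above the bench, free above and below. It moves with the tray; axes as the cabinet's.
- knob_center (a point): Point on the upright axis of the round knurled grey metal knob (40 mm in diameter, 51 to 83 mm above the bench), 70.5 mm above the bench. Moves with the tray, does not turn with the knob; axes as the cabinet's. It is 145 mm behind the handle bar (cabinet +x), under the unit's roof until the tray is out; at the stop it is 85 mm in front of the unit's front edge.
- stop_block (a joint): Travel of the small brass depth block between the knob's housing and the front panel, in m: 0 at the start, growing by 0.00004 (0.04 mm) for each clockwise click, so 0.00016 after four. Far too fine to see or to measure by the pose readings.
- jar_center (a point): Centre of an amber glue jar, 66 mm in diameter and 85 mm tall, standing to the left in front of the unit. Leave alone.
- plane_center (a point): Middle of a hand plane, 200 x 52 mm and about 85 mm tall, standing to the right in front of the unit; the point is 30 mm above the bench. Leave alone.
- knob_foot (a point): On the knob's axis at the top of the green housing (76 x 90 mm, top 40.5 mm above the bench; the knob starts 10 mm higher, on a thin neck). Feel of the knob: it has slack on its spindle. From its start it turns clockwise almost freely (0.02 to 0.04 N m) for an unknown 10 to 100 degrees before it takes up the spindle. Turned back, all the slack (120 degrees) comes first, then clicks the other way.
- knob_top (a point): On the knob's axis at its top face, 83 mm above the bench. Feel of a click (one each 24 degrees of spindle): the resisting torque swells to a peak of 0.21 to 0.35 N m and fades again within 12 degrees of turning, then the spindle snaps ahead of the knob and the next 8 to 12 degrees are free. Let go during the swell it springs back to its last click; elsewhere the knob stays.

How it is judged:
On the way, in this order (a step that is already met when the one before it is completed fails the run):
1. the tray is pulled out to its stop, before the knob is clicked (value of joint tray above 0.163 m and value of joint stop_block below 1.5e-05 m), for 0.2 s.
2. the knob has been turned four clicks clockwise (value of joint stop_block between 0.000145 and 0.000175 m), for 0.2 s.
At the end, for the whole second after the job is handed in: The tray is out at its stop (within 10 mm) and the depth block stands exactly four clicks on (0.16 mm, within 0.015 mm), with the knob let go (all of step 2 and value of joint tray above 0.16 m); the robot touches nothing.
It fails at once if the glue jar or plane is pushed more than 25 mm (distance of any of jar_center, plane_center from where it was at the start of the episode above 0.025 m).
It also fails if it takes over 72 s, if anything falls off the work surface, if the arm or the gripper's body presses on something with over 40 N, if the wrist force passes 120 N, or if a joint passes its speed limit or range.

## Working session

There is one attempt and no reset: what is moved stays moved. The work goes in short steps, Python scripts to look and compute and a shell command to move; the robot and the scene stay as the last step left them, time stands still between calls to the robot, and variables do not carry over. Pictures are saved under pics/ and viewed, and the job is handed in when it is done.

```bash
ls; mkdir -p pics
python3 - <<'E'
from rig import env,camera,camera_info
import cv2,numpy as np
o=env.get_obs()
for k,v in o.items(): print(k,np.round(v,3).tolist())
print(env.tip_extent)
for n in ["scene","top"]:
    p,d=camera(n); cv2.imwrite(f"pics/{n}0.png",p[:,:,::-1]); np.save(f"pics/{n}0.npy",d)
    print(n,camera_info(n))
E
```

```text
pics
clock 0.0
q [-1.268, 0.333, -0.065, 1.461, 0.022, 1.35, -0.088]
qvel [-0.0, -0.001, -0.003, -0.001, -0.001, 0.001, -0.0]
joint_efforts [-0.0, -62.328, 0.024, -38.987, -0.061, 0.04, 0.0]
ee_pos [0.2, 0.592, 0.217]
ee_rot [[-0.947, 0.32, -0.0], [0.32, 0.947, -0.001], [-0.0, -0.001, -1.0]]
ft_force [0.659, -0.015, 0.463]
torque [-0.005, -0.024, -0.0]
width 1.001
0.019
scene {'fx': 423.22832233011576, 'fy': 423.22832233011576, 'cx': 278.2972566454506, 'cy': 208.44420716698116, 'R': array([[ 0.75806067,  0.65218298, -0.00117053],
       [ 0.3577548 , -0.41733328, -0.83537084],
       [-0.54530314,  0.63284302, -0.54968554]]), 't': array([-0.49130031, -0.1901057 ,  1.27878623])}
top {'fx': 451.96394410064823, 'fy': 451.96394410064823, 'cx': 281.0076544824574, 'cy': 214.59978210343306, 'R': array([[-0.00133692, -0.99999648, -0.00229209],
       [-0.99876307,  0.00144919, -0.04970136],
       [ 0.04970451,  0.00222281, -0.99876149]]), 't': array([-0.04997293,  0.63553609,  1.15426915])}
```

View pics/scene0.png

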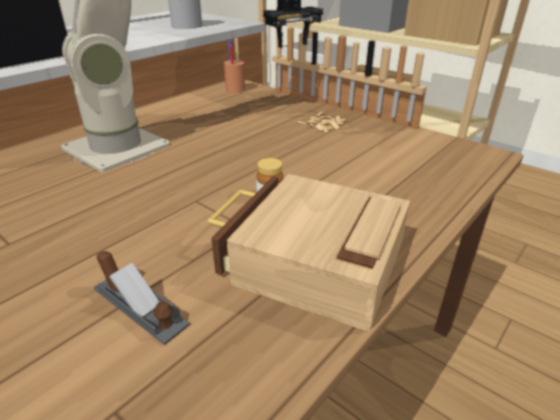

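View pics/top0.png

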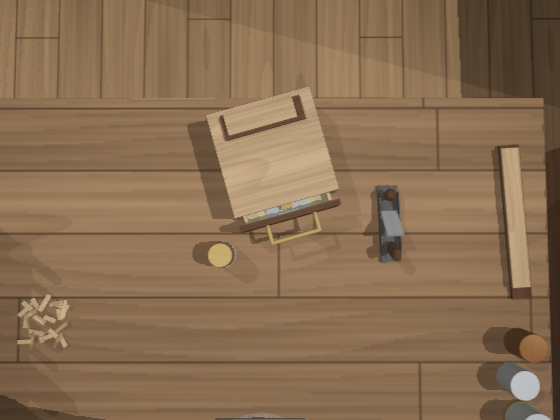

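The top view shows the cabinet top at corners of about (207,115), (309,87), (338,188) and (236,217). The brass bar runs from (272,243) to (320,230), the jar is at (220,255) and the plane at (390,224). Next I'll measure the cabinet's yaw and the handle.

```bash
cat > h.py <<'E'
import numpy as np,cv2
from rig import env,camera,camera_info
def ray(n,uv,z):
    c=camera_info(n);uv=np.atleast_2d(uv).astype(float)
    d=np.c_[(uv[:,0]-c['cx'])/c['fx'],(uv[:,1]-c['cy'])/c['fy'],np.ones(len(uv))]@c['R']
    o=-c['R'].T@c['t']
    return o+d*((z-o[2])/d[:,2])[:,None]
def proj(n,X):
    c=camera_info(n);x=np.atleast_2d(X)@c['R'].T+c['t']
    return np.c_[x[:,0]/x[:,2]*c['fx']+c['cx'],x[:,1]/x[:,2]*c['fy']+c['cy']]
E
python3 - <<'E'
from h import *
im=cv2.imread('pics/top0.png');hsv=cv2.cvtColor(im,cv2.COLOR_BGR2HSV)
d=np.load('pics/top0.npy')
c=camera_info('top')
v,u=np.mgrid[:420,:560]
P=np.stack([(u-c['cx'])/c['fx']*d,(v-c['cy'])/c['fy']*d,d],-1)
W=(P-c['t'])@c['R']
z=W[...,2]
m=((z>0.097)&(z<0.112)&(d>0)).astype(np.uint8)
n,l,s,_=cv2.connectedComponentsWithStats(m)
i=1+np.argmax(s[1:,4]); print(s[i])
# cabinet outline incl blanks
m2=((z>0.097)&(z<0.13)&(d>0)).astype(np.uint8);n,l,s,_=cv2.connectedComponentsWithStats(m2);i=1+np.argmax(s[1:,4])
cn=max(cv2.findContours((l==i).astype(np.uint8),0,2)[0],key=cv2.contourArea)
r=cv2.minAreaRect(cn);b=cv2.boxPoints(r);print(r,b)
B=ray('top',b,0.104);print(B)
for k in range(4):print(np.linalg.norm(B[k]-B[(k+1)%4]),np.degrees(np.arctan2(*(B[(k+1)%4]-B[k])[[1,0]])))
print('handle z',[np.round(W[y,x],3).tolist() for y,x in[(243,272),(237,296),(230,320)]])
roi=np.zeros((420,560),np.uint8);roi[205:250,255:330]=1
hm=((hsv[...,0]>20)&(hsv[...,0]<32)&(hsv[...,1]>120)&(hsv[...,2]>120)).astype(np.uint8)*roi
ys,xs=np.nonzero(hm);print(len(xs))
hz=((z>0.055)&(z<0.095)&(roi>0)&(v>222)&(d>0));print(hz.sum())
cv2.imwrite('pics/crop0.png',cv2.resize(np.hstack([im[190:270,195:345],cv2.cvtColor(hm[190:270,195:345]*255,cv2.COLOR_GRAY2BGR)]),None,fx=2.6,fy=2.6*2,interpolation=0))
print('jar',ray('top',(220,255),.085),'plane',ray('top',(390,224),.05))
E
```

```text
[ 207   86  132  132 9611]
((272.4268798828125, 151.64031982421875), (107.15380096435547, 108.1434555053711), 74.26799011230469) [[205.85391 114.73131]
 [309.94638  85.40947]
 [338.99985 188.54933]
 [234.90738 217.87117]]
[[ 0.87339506  0.13055126  0.104     ]
 [ 0.94495577 -0.12172084  0.104     ]
 [ 0.69345462 -0.1902856   0.104     ]
 [ 0.62339595  0.05926992  0.104     ]]
0.26222538192846856 -74.16322827009697
0.2606798004166464 -164.7504933400693
0.25920296213504124 105.68122514646606
0.25996266181022676 15.914248899587294
handle z [[0.563, -0.029, 0.077], [0.577, -0.087, 0.081], [0.594, -0.146, 0.081]]
0
348
jar [[0.53413101 0.09707911 0.085     ]] plane [[ 0.60975129 -0.32435118  0.05      ]]
```

View pics/crop0.png

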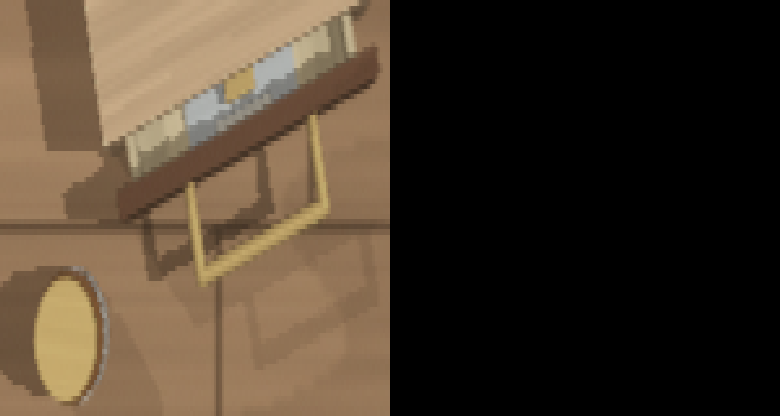

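The crop shows the tray slightly out, and the bar's corners at about (273,243) and (319,230). I'll cast those onto the bar's height.

Run:
```python
from h import *
E_=ray('top',[(273,242.5),(319.3,229.8)],0.0755);print(E_,E_.mean(0),np.linalg.norm(E_[1]-E_[0]))
dv=E_[0]-E_[1];print('yaw from bar',np.degrees(np.arctan2(dv[1],dv[0]))-90)
a=np.radians(15.6);ax=np.array([np.cos(a),np.sin(a),0]);ay=np.array([-np.sin(a),np.cos(a),0])
f=np.array([.6584,-.0655,0]);h=E_.mean(0);print('rel front',(h-f)@ax,(h-f)@ay)
# check with scene cam
s=cv2.imread('pics/scene0.png');print('scene proj',proj('scene',E_), proj('scene',h))
cv2.imwrite('pics/crop1.png',cv2.resize(s[150:290,190:330],None,fx=4,fy=4))
o=env.get_obs();t=h.copy();t[2]=.17
R=o['ee_rot'];print('shift tool mm',R.T@(t-o['ee_pos'])*1000)
y=R[:,1];print('yaw y',np.degrees(np.arctan2(y[1],y[0])))
```

```text
[[ 0.56411013 -0.03129001  0.0755    ]
 [ 0.59504216 -0.14482649  0.0755    ]] [ 0.57957614 -0.08805825  0.0755    ] 0.11767465246379581
yaw from bar 15.239865164117987
rel front -0.0819865476524615 -0.0005299658423474918
scene proj [[239.14742783 190.62671241]
 [208.83899588 218.82651214]] [[224.76989166 204.00396799]]
shift tool mm [-577.24431643 -522.54483183   48.05506352]
yaw y 71.33670705152554
```

View pics/crop1.png

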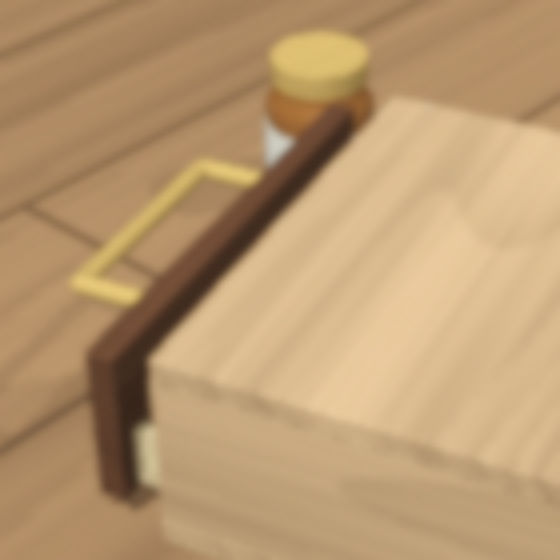

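```bash
python3 -m pendant '[[0.08,-44,-40,0,0,0,10],[0.08,-88,-80,0,0,0,20],[0.08,-132,-120,0,0,0,30],[0.08,-176,-160,0,0,0,40],[0.08,-220,-200,0,0,0,50]]'
python3 - <<'E'
from h import *
o=env.get_obs();print(np.round(o['q'],2),o['clock']);R=o['ee_rot'];t=np.array([.5796,-.0881,.17]);print('shift',R.T@(t-o['ee_pos'])*1000,np.degrees(np.arctan2(R[1,1],R[0,1])))
E
```

```text
clock: 0.72
ee_pos: [0.3449, 0.33, 0.2174]
ee_rot: [[-0.358, 0.934, -0.001], [0.934, 0.358, -0.001], [-0.001, -0.001, -1.0]]
ft_force: [0.8, 0.0, 0.0]
width: 0.525
[-1.03  0.    0.17  1.84  0.    1.3  -0.49] 0.725
shift [-474.34619745   69.26913292   47.79616176] 21.00377192150867
```

```bash
python3 -m pendant '[[0.08,-60,9,0,0,0,2],[0.08,-120,18,0,0,0,5],[0.08,-180,27,0,0,0,5.5],[0.08,-240,36,0,0,0,5.5],[0.08,-300,45,10,0,0,5.5]]'
python3 - <<'E'
from h import *
o=env.get_obs();print(np.round(o['q'],2),o['clock']);R=o['ee_rot'];t=np.array([.5796,-.0881,.14]);print('shift',R.T@(t-o['ee_pos'])*1000,np.degrees(np.arctan2(R[1,1],R[0,1])))
E
```

```text
clock: 1.35
ee_pos: [0.4954, 0.0643, 0.2081]
ee_rot: [[-0.268, 0.964, 0.001], [0.964, 0.268, -0.0], [-0.001, 0.001, -1.0]]
ft_force: [0.8, 1.3, -0.1]
width: 0.458
[-0.71  0.05  0.51  1.82 -0.02  1.28  0.08] 1.35
shift [-169.36466991   40.26090605   68.25486705] 15.522943681597846
```

```bash
python3 -m pendant '[[0.08,-56,13,15,0,0,0],[0.08,-113,27,30,0,0,0],[0.08,-169,40,48,0,0,0],[0.08,-169.4,40.3,58,0,0,0],[0.08,-169.4,40.3,58,0,0,0]]'
python3 - <<'E'
from h import *
o=env.get_obs();print(np.round(o['q'],2),o['clock'],o['ft_force'],o['torque'])
p,d=camera('wrist');cv2.imwrite('pics/w0.png',p[:,:,::-1]);c=camera_info('wrist');print(c)
R=o['ee_rot'];t=np.array([.5796,-.0881,.0755]);print('shift',R.T@(t-o['ee_pos'])*1000,np.degrees(np.arctan2(R[1,1],R[0,1])))
E
```

```text
clock: 1.98
ee_pos: [0.5789, -0.0878, 0.1491]
ee_rot: [[-0.267, 0.964, -0.002], [0.964, 0.267, -0.0], [0.0, -0.002, -1.0]]
ft_force: [1.0, 0.6, -0.1]
width: 0.458
[-0.45  0.33  0.64  1.69 -0.21  1.19  0.51] 1.975 [ 1.02551726  0.64468116 -0.05136521] [-0.05675783  0.01405459  0.00414835]
{'fx': 325.19226210127806, 'fy': 325.19226210127806, 'cx': 276.97869941263167, 'cy': 209.16971206597844, 'tool_from_camera': array([[-9.29339819e-04, -9.58424044e-01, -2.85346260e-01,
         7.83155037e-02],
       [ 9.99999514e-01, -7.96516214e-04, -5.81535835e-04,
         5.79892562e-04],
       [ 3.30075003e-04, -2.85346662e-01,  9.58424318e-01,
        -1.66128648e-01],
       [ 0.00000000e+00,  0.00000000e+00,  0.00000000e+00,
         1.00000000e+00]])}
shift [-0.50017208  0.74071702 73.60929458] 15.508005848249539
```

View pics/w0.png

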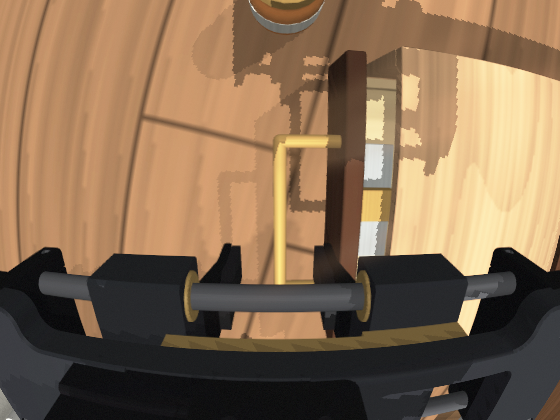

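The wrist view has the bar at column 280, midway between the fingertips (columns 240 and 318), and the right finger clears the panel (column 330). Going down.

```bash
python3 -m pendant '[[0.08,0,0.7,25,0,0,0],[0.08,0,0.7,50,0,0,0],[0.08,0,0.7,70,0,0,0],[0.08,0,0.7,73,0,0,0]]'; python3 -m pendant '[[1,0,0,0,0,0,0],[1,0,0,0,0,0,0],[1,0,0,0,0,0,0],[1,0,0,0,0,0,0]]'
python3 - <<'E'
from h import *
o=env.get_obs();print(np.round(o['q'],2),o['clock'],o['ft_force'],o['torque'],o['width']*87)
E
```

```text
clock: 2.52
ee_pos: [0.5794, -0.0858, 0.0762]
ee_rot: [[-0.27, 0.963, -0.002], [0.963, 0.27, 0.001], [0.001, -0.001, -1.0]]
ft_force: [-0.2, 0.2, 0.9]
width: 0.459
clock: 3.02
ee_pos: [0.5795, -0.0859, 0.0766]
ee_rot: [[-0.27, 0.963, -0.001], [0.963, 0.27, 0.001], [0.001, -0.001, -1.0]]
ft_force: [0.2, 0.2, -0.0]
width: 0.093
[-0.42  0.41  0.61  1.76 -0.27  1.06  0.55] 3.025 [ 0.23458727  0.22432326 -0.01294972] [-0.10914619  0.06380008 -0.00907397] 8.103765264979662
```

Gripped. Now pull along -y, in stages.

```bash
python3 -m pendant '[[1,0,-15,0,0,0,0],[1,0,-35,0,0,0,0],[1,0,-60,0,0,0,0],[1,0,-85,0,0,0,0],[1,0,-105,0,0,0,0]]'
python3 - <<'E'
from h import *
o=env.get_obs();d=o['ee_pos']-[.5795,-.0859,.0766];print(np.round(o['q'],2),np.hypot(*d[:2]),np.degrees(np.arctan2(-d[1],-d[0])),o['ft_force'],o['torque'],o['width']*87)
E
```

```text
clock: 3.65
ee_pos: [0.4765, -0.1148, 0.0765]
ee_rot: [[-0.269, 0.963, -0.002], [0.963, 0.269, 0.001], [0.002, -0.001, -1.0]]
ft_force: [0.4, 0.8, 0.8]
width: 0.001
[-0.46  0.19  0.66  2.   -0.14  0.99  0.55] 0.10701447783436378 15.660008528300112 [0.44786718 0.79405681 0.78330605] [-0.05374985  0.03075955  0.00411707] 0.0950319374977703
```

The jaw shut fully, so the bar isn't held. Looking.

Run:
```python
from h import *
p,d=camera('wrist');cv2.imwrite('pics/w1.png',p[:,:,::-1])
p,d=camera('top');cv2.imwrite('pics/top1.png',cv2.resize(p[170:310,180:380,::-1],None,fx=4,fy=4))
```

```text
(no output)
```

View pics/w1.png

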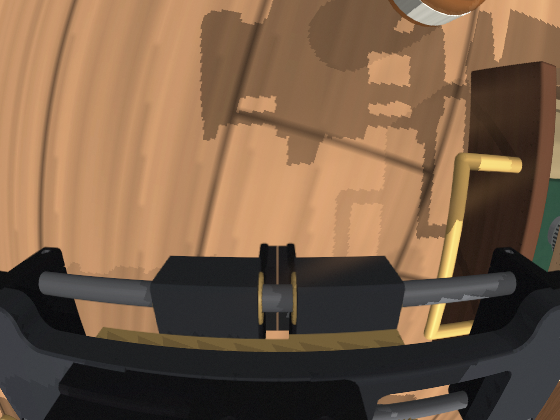

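View pics/top1.png

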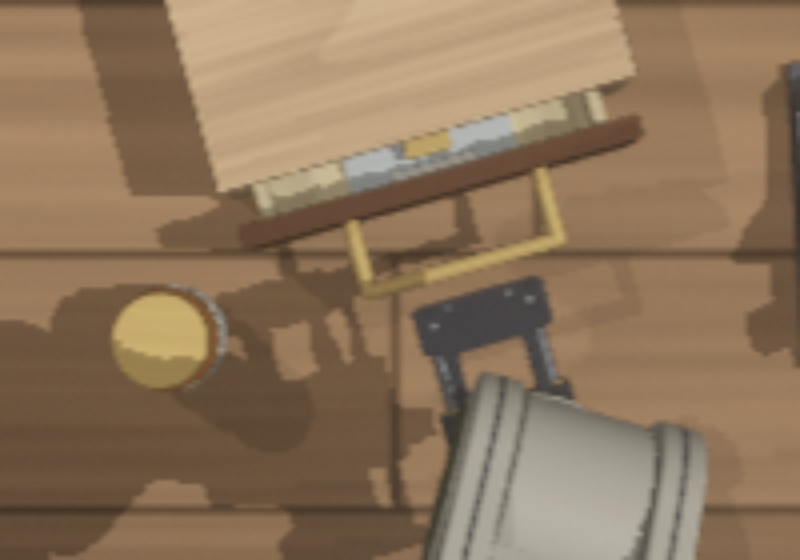

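```bash
cat >> h.py <<'E'
def wproj(P):  # tool coords -> wrist pixel
    c=camera_info('wrist');T=np.linalg.inv(c['tool_from_camera']);P=np.atleast_2d(P)
    x=P@T[:3,:3].T+T[:3,3];th=np.arctan2(np.hypot(x[:,0],x[:,1]),x[:,2]);ph=np.arctan2(x[:,1],x[:,0])
    return np.c_[c['cx']+c['fx']*th*np.cos(ph),c['cy']+c['fy']*th*np.sin(ph)]
def wray(uv,z,o=None):  # wrist pixel -> world at height z
    c=camera_info('wrist');o=o or env.get_obs();uv=np.atleast_2d(uv).astype(float)
    d=uv-[c['cx'],c['cy']];r=np.hypot(d[:,0],d[:,1]);th=r/c['fx'];k=np.sin(th)/np.maximum(r,1e-9)
    v=np.c_[d*k[:,None],np.cos(th)]
    T=c['tool_from_camera'];R=np.array(o['ee_rot'])
    v=v@T[:3,:3].T@R.T;p=R@T[:3,3]+o['ee_pos']
    return p+v*((z-p[2])/v[:,2])[:,None]
E
python3 - <<'E'
from h import *
o=env.get_obs();R=o['ee_rot']
print('tip px',wproj([[0,0,0],[0,0,.019]]))
print('bar now seen',wray([(462,158),(437,335)],.0755,o))
a=np.radians(15.6);ay=np.array([-np.sin(a),np.cos(a),0]);h=np.array([.5796,-.0881,.0755])
for s in(-.055,0,.055):print(s,wproj((h+s*ay-o['ee_pos'])@R))
o0=dict(ee_pos=np.array([.5789,-.0878,.1491]),ee_rot=np.array([[-.267,.964,-.002],[.964,.267,0],[0,-.002,-1]]))
print('bar w0',wray([(280,140),(281,283)],.0755,o0))
E
```

```text
tip px [[276.17337352 258.32207266]
 [276.25427899 245.21186794]]
bar now seen [[ 0.5636191  -0.02914764  0.0755    ]
 [ 0.60374239 -0.1470842   0.0755    ]]
-0.055 [[430.6613991  326.95116223]]
0 [[447.48516024 255.58938994]]
0.055 [[460.38114586 168.27820368]]
bar w0 [[ 0.5653639  -0.02933476  0.0755    ]
 [ 0.59780642 -0.14252064  0.0755    ]]
```

The geometry agrees: the bar is still where I measured it and the tray hasn't moved. I'll retry, looking at each stage.

```bash
python3 -m pendant '[[0.08,0,0,-20,0,0,0],[0.08,0,0,-42,0,0,0],[0.08,0,54,-42,0,0,0],[0.08,0,107,-42,0,0,0],[0.08,0,107,-42,0,0,0]]'; python3 -m pendant '[[0.08,0,0,20,0,0,0],[0.08,0,0,40,0,0,0],[0.08,0,0,44,0,0,0],[0.08,0,0,44,0,0,0]]'
python3 - <<'E'
from h import *
o=env.get_obs();p,d=camera('wrist');cv2.imwrite('pics/w2.png',p[:,:,::-1])
p,d=camera('scene');cv2.imwrite('pics/s2.png',cv2.resize(p[110:290,150:350,::-1],None,fx=3.5,fy=3.3))
print(o['ft_force'],o['torque'],o['width'])
E
```

```text
clock: 4.38
ee_pos: [0.5818, -0.084, 0.1171]
ee_rot: [[-0.272, 0.962, -0.003], [0.962, 0.272, 0.001], [0.001, -0.002, -1.0]]
ft_force: [-1.2, -0.6, 0.2]
width: 0.434
clock: 4.88
ee_pos: [0.5812, -0.0843, 0.0729]
ee_rot: [[-0.271, 0.962, -0.003], [0.962, 0.271, 0.001], [0.002, -0.003, -1.0]]
ft_force: [0.2, 0.1, -0.1]
width: 0.459
[ 0.19473233  0.13363134 -0.08337416] [-0.07575759 -0.03451298  0.02511488] 0.4594808433338688
```

View pics/w2.png

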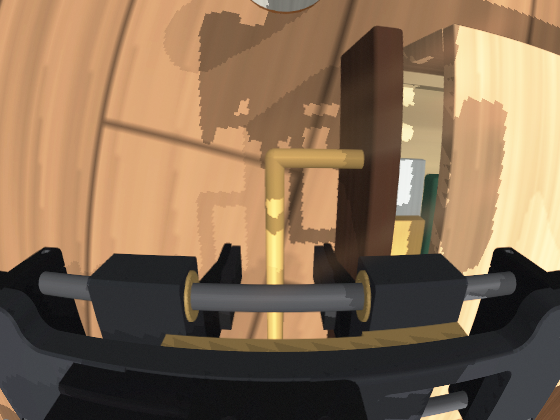

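View pics/s2.png

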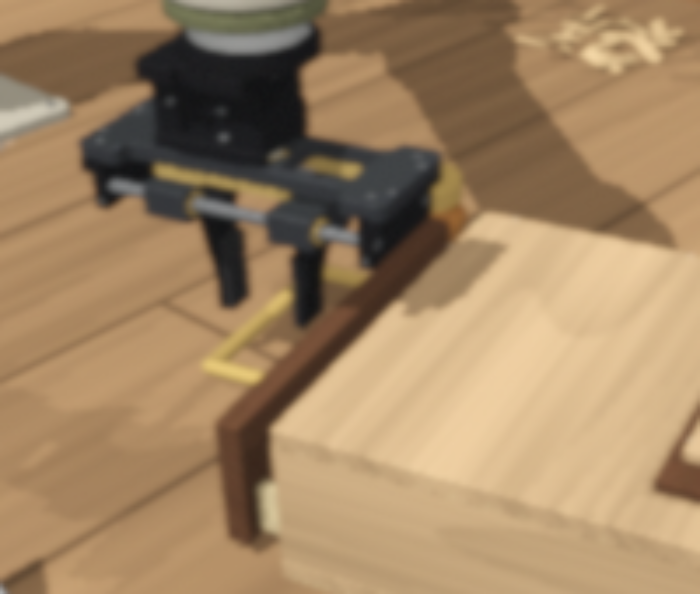

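The fingers straddle the bar (bar at column 275, fingers at 235 and 320). Closing with more time.

```bash
python3 -m pendant '[[1,0,0,0,0,0,0],[1,0,0,0,0,0,0],[1,0,0,0,0,0,0]]';python3 -m pendant '[[1,0,0,0,0,0,0]]';python3 -m pendant '[[1,0,0,0,0,0,0]]';python3 -m pendant '[[1,0,0,0,0,0,0]]'
python3 - <<'E'
from h import *
o=env.get_obs();p,d=camera('wrist');cv2.imwrite('pics/w3.png',p[:,:,::-1])
print(o['ft_force'],o['torque'],o['width'])
E
```

```text
clock: 5.35
ee_pos: [0.582, -0.0842, 0.0739]
ee_rot: [[-0.272, 0.962, -0.001], [0.962, 0.272, 0.001], [0.001, -0.001, -1.0]]
ft_force: [-0.4, 0.2, -0.3]
width: 0.206
clock: 5.48
ee_pos: [0.5814, -0.0844, 0.0738]
ee_rot: [[-0.271, 0.962, -0.002], [0.962, 0.271, 0.001], [0.001, -0.002, -1.0]]
ft_force: [-0.3, -0.1, 0.0]
width: 0.091
clock: 5.6
ee_pos: [0.5819, -0.0843, 0.0747]
ee_rot: [[-0.271, 0.962, -0.001], [0.962, 0.271, 0.001], [0.002, -0.001, -1.0]]
ft_force: [-4.2, 1.7, 25.8]
width: 0.038
clock: 5.72
ee_pos: [0.5829, -0.0843, 0.0762]
ee_rot: [[-0.271, 0.962, 0.001], [0.962, 0.271, 0.002], [0.002, 0.001, -1.0]]
ft_force: [-2.1, -0.0, 7.6]
width: 0.008
[-2.10571206 -0.03595847  7.57779883] [0.08320743 0.62308744 0.01772216] 0.008126199512422425
```

View pics/w3.png

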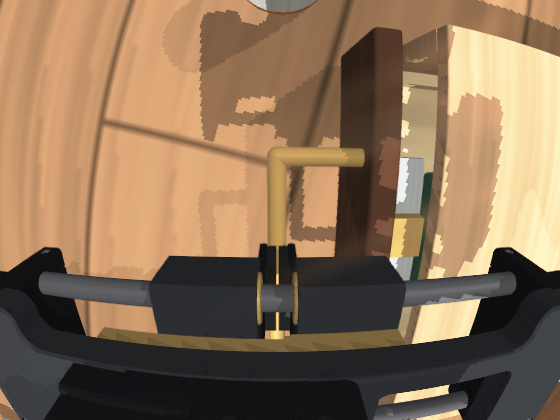

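Run:
```python
from h import *
p=np.array([.5812,-.0843,.0729]);R=np.array([[-.271,.962,-.003],[.962,.271,.001],[.002,-.003,-1]])
for z in(-.02,0,.019):
  for y in(-.028,.028):print(z,y,proj('scene',p+R@[0,y,z]))
o=env.get_obs();print(o['clock'],o['ee_pos'],o['ft_force'],o['width'])
p,d=camera('scene');cv2.imwrite('pics/s3.png',cv2.resize(p[110:290,150:350,::-1],None,fx=3.5,fy=3.3))
```

```text
-0.02 -0.028 [[214.29897294 193.26021946]]
-0.02 0.028 [[238.14801413 199.43909395]]
0 -0.028 [[215.09901929 201.48776637]]
0 0.028 [[238.65976799 207.77578499]]
0.019 -0.028 [[215.84065471 209.11462488]]
0.019 0.028 [[239.13389235 215.49947531]]
5.775 [ 0.58289122 -0.08430454  0.0761428 ] [-3.420075    0.83742799 10.85994442] 0.0040238660152581525
```

View pics/s3.png

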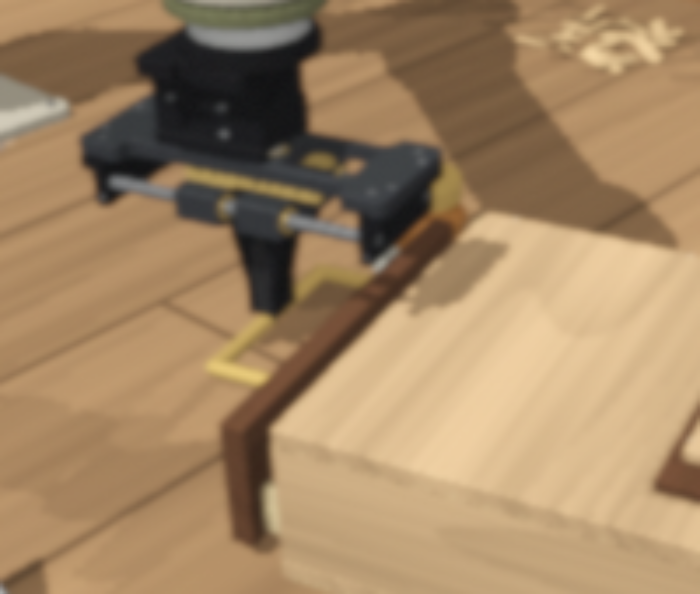

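Tips appear in the scene at rows 202 and 208, about 15 mm higher than nominal. Squeezing gave a +z force, so the bar squirted out below the tips. I'll open, check with the wrist depth, and go about 16 mm deeper (nothing lies under the bar).

```bash
python3 -m pendant '[[0.08,0,0,-8,0,0,0],[0.08,0,0,-8,0,0,0],[0.08,0,0,-8,0,0,0],[0.08,0,0,-8,0,0,0],[0.08,0,0,-8,0,0,0]]'
python3 - <<'E'
from h import *
o=env.get_obs();p,d=camera('wrist');print(o['width'],o['ft_force'])
c=camera_info('wrist');T=c['tool_from_camera']
def pt(u,v):
    dd=np.array([u-c['cx'],v-c['cy']]);r=np.hypot(*dd);th=r/c['fx'];ray=np.r_[dd/r*np.tan(th),1]*d[v,u]
    return T[:3,:3]@ray+T[:3,3]
for uv in [(236,246),(234,250),(232,256),(230,265),(226,280),(322,248),(324,256),(327,270)]:
    print(uv,np.round(pt(*uv)*1000,1))
for uv in [(275,180),(275,220),(275,255),(275,270)]:
    q=pt(*uv);print(uv,np.round(q*1000,1),np.round(o['ee_pos']+o['ee_rot']@q,4))
cv2.imwrite('pics/w4.png',cv2.resize(p[220:350,200:360,::-1],None,fx=4,fy=4))
E
```

```text
clock: 6.45
ee_pos: [0.5828, -0.0843, 0.0839]
ee_rot: [[-0.271, 0.962, 0.0], [0.962, 0.271, 0.002], [0.002, 0.001, -1.0]]
ft_force: [0.4, 0.0, 0.2]
width: 0.436
0.43618793271048434 [0.44025067 0.00081569 0.20041063]
(236, 246) [  9.8 -21.6  -5.6]
(234, 250) [  9.1 -22.3  -9.3]
(232, 256) [  8.9 -22.4 -16.4]
(230, 265) [  9.4 -21.9 -27.7]
(226, 280) [  9.3 -21.7 -42.4]
(322, 248) [ 10.6  24.1 -10.1]
(324, 256) [  8.9  24.4 -16.6]
(327, 270) [  9.6  23.5 -33.6]
(275, 180) [44.  -0.6  3.5] [ 0.5703 -0.0421  0.0806]
(275, 220) [21.9 -0.6  2.5] [ 0.5763 -0.0634  0.0814]
(275, 255) [-0.2 -0.7  4.9] [ 0.5822 -0.0847  0.079 ]
(275, 270) [-9.9 -0.7  4.8] [ 0.5848 -0.094   0.0791]
```

View pics/w4.png

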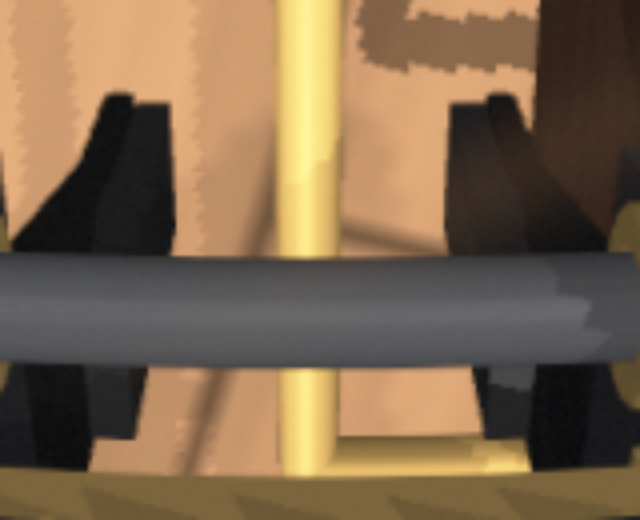

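Wrist depth puts the fingertips at tool z of about 0 and not +19 mm. The real grasp point is therefore about 19 mm behind the reported TCP. I'll descend to z ≈ 0.058.

```bash
python3 -m pendant '[[0.08,0,-0.7,12,0,0,0],[0.08,0,-0.7,25,0,0,0],[0.08,0,-0.7,26,0,0,0]]';python3 -m pendant '[[1,0,0,0,0,0,0],[1,0,0,0,0,0,0],[1,0,0,0,0,0,0],[1,0,0,0,0,0,0],[1,0,0,0,0,0,0]]'; python3 -m pendant '[[1,0,0,0,0,0,0]]'; python3 -m pendant '[[1,0,-4,0,0,0,0],[1,0,-10,0,0,0,0]]'
```

```text
clock: 6.88
ee_pos: [0.5811, -0.0844, 0.0563]
ee_rot: [[-0.271, 0.962, -0.002], [0.962, 0.271, 0.002], [0.002, -0.002, -1.0]]
ft_force: [-0.4, -0.1, 0.6]
width: 0.464
clock: 7.5
ee_pos: [0.5816, -0.0843, 0.0566]
ee_rot: [[-0.272, 0.962, -0.001], [0.962, 0.272, 0.002], [0.002, -0.001, -1.0]]
ft_force: [2.0, 0.3, 0.5]
width: 0.099
clock: 7.62
ee_pos: [0.5816, -0.0843, 0.0567]
ee_rot: [[-0.272, 0.962, -0.001], [0.962, 0.272, 0.002], [0.002, -0.001, -1.0]]
ft_force: [0.8, 0.1, -1.5]
width: 0.101
clock: 7.88
ee_pos: [0.5719, -0.087, 0.0567]
ee_rot: [[-0.272, 0.962, -0.001], [0.962, 0.272, 0.001], [0.002, -0.0, -1.0]]
ft_force: [2.0, 0.7, -1.5]
width: 0.105
```

Held. Pulling on.

```bash
python3 -m pendant '[[1,0,-20,0,0,0,0],[1,0,-45,0,0,0,0],[1,0,-70,0,0,0,0],[1,0,-95,0,0,0,0],[1,0,-115,0,0,0,0]]'; python3 -m pendant '[[1,0,-5,0,0,0,0],[1,0,-10,0,0,0,0]]';python3 -m pendant '[[1,0,-5,0,0,0,0],[1,0,-10,0,0,0,0]]';python3 -m pendant '[[1,0,-5,0,0,0,0],[1,0,-8,0,0,0,0]]'
```

```text
clock: 8.5
ee_pos: [0.4601, -0.1185, 0.0566]
ee_rot: [[-0.272, 0.962, -0.0], [0.962, 0.272, 0.002], [0.002, 0.0, -1.0]]
ft_force: [4.1, -1.5, -1.4]
width: 0.101
clock: 8.75
ee_pos: [0.4506, -0.1212, 0.0566]
ee_rot: [[-0.272, 0.962, 0.0], [0.962, 0.272, 0.002], [0.002, 0.001, -1.0]]
ft_force: [3.4, -0.6, -5.2]
width: 0.105
clock: 9.0
ee_pos: [0.441, -0.1239, 0.0566]
ee_rot: [[-0.272, 0.962, 0.0], [0.962, 0.272, 0.002], [0.001, 0.001, -1.0]]
ft_force: [3.8, -0.2, -3.7]
width: 0.106
clock: 9.25
ee_pos: [0.4372, -0.125, 0.0569]
ee_rot: [[-0.273, 0.962, 0.009], [0.962, 0.273, 0.001], [-0.001, 0.009, -1.0]]
ft_force: [34.8, 6.1, -38.1]
width: 0.102
```

```bash
python3 -m pendant '[[1,0,1.5,0,0,0,0]]';python3 -m pendant '[[0.08,0,0,0,0,0,0],[0.08,0,0,0,0,0,0],[0.08,0,0,0,0,0,0],[0.08,0,0,0,0,0,0]]'; python3 -m pendant '[[0.08,0,0,-40,0,0,0],[0.08,0,0,-80,0,0,0],[0.08,0,30,-120,0,0,0],[0,0,60,-120,0,0,0],[-0.2,0,60,-120,0,0,0]]';python3 - <<'E'
from h import *
o=env.get_obs();p,d=camera('wrist');cv2.imwrite('pics/w5.png',p[:,:,::-1]);np.save('pics/w5.npy',d)
print(np.round(o['q'],2),o['ft_force'])
p,d=camera('top');cv2.imwrite('pics/top5.png',p[:,:,::-1])
E
```

```text
clock: 9.38
ee_pos: [0.4381, -0.1248, 0.0566]
ee_rot: [[-0.274, 0.962, 0.008], [0.962, 0.274, 0.001], [-0.002, 0.008, -1.0]]
ft_force: [-4.0, -2.6, -0.5]
width: 0.103
clock: 9.88
ee_pos: [0.438, -0.1248, 0.0566]
ee_rot: [[-0.274, 0.962, 0.008], [0.962, 0.274, 0.001], [-0.002, 0.008, -1.0]]
ft_force: [-0.4, -0.3, -0.5]
width: 0.429
clock: 10.5
ee_pos: [0.4961, -0.1075, 0.1772]
ee_rot: [[-0.275, 0.961, 0.008], [0.961, 0.275, -0.0], [-0.002, 0.008, -1.0]]
ft_force: [-1.1, -0.8, -0.9]
width: 0.543
[-0.53  0.09  0.7   1.86 -0.06  1.2   0.47] [-1.09699183 -0.76416953 -0.92784358]
```

View pics/w5.png

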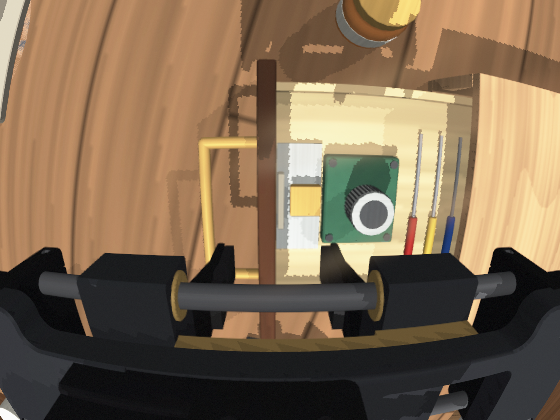

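View pics/top5.png

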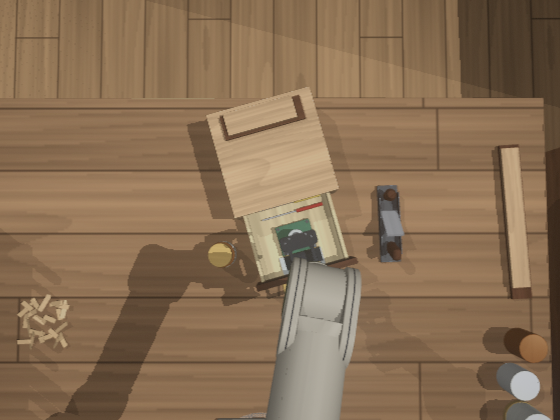

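The tray is out. In the wrist picture the knob's top ring is centred near (372,213) on the green housing (322–398, 155–242). I'll cast it onto z = 0.083.

Run:
```python
from h import *
im=cv2.imread('pics/w5.png')
g=im[185:240,340:402];hsv=cv2.cvtColor(g,cv2.COLOR_BGR2HSV)
m=((hsv[...,1]<60)&(hsv[...,2]>185)).astype(np.uint8)
n,l,s,ce=cv2.connectedComponentsWithStats(m);i=1+np.argmax(s[1:,4]);
cn=max(cv2.findContours((l==i).astype(np.uint8),0,1)[0],key=cv2.contourArea)
h=cv2.convexHull(cn);e=cv2.fitEllipse(h);print(e,s[i])
uv=np.array(e[0])+[340,185]
o=dict(ee_pos=np.array([.4961,-.1075,.1772]),ee_rot=env.get_obs()['ee_rot'])
o=env.get_obs()
k=wray(uv,.083,o);print('knob wrist',uv,k, 'rim', wray(uv+[[20,0],[-20,0]],.083,o))
print('expected',.438+.145*.963,-.1248+.145*.27)
cv2.imwrite('pics/k.png',cv2.resize(np.hstack([g,cv2.cvtColor(m*255,8)]),None,fx=5,fy=5,interpolation=0))
```

```text
((32.790992736816406, 28.677658081054688), (40.05378341674805, 44.165191650390625), 43.483848571777344) [ 12   8  43  43 765]
knob wrist [372.79099274 213.67765808] [[ 0.57563287 -0.08924483  0.083     ]] rim [[ 0.59369544 -0.08422794  0.083     ]
 [ 0.55825368 -0.09408247  0.083     ]]
expected 0.577635 -0.08565
```

View pics/k.png

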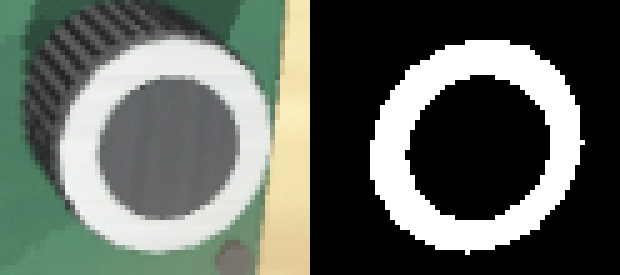

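Run:
```python
from h import *
from scipy.spatial.transform import Rotation as Ro
o=env.get_obs();R=o['ee_rot'];print(R.T@(np.array([.577,-.089,.15])-o['ee_pos'])*1000)
z=R[:,2];ax=np.cross(z,[0,0,-1]);print('level rotvec tool deg',np.degrees(R.T@ax))
```

```text
[-3.57941522 85.01110534 27.2308553 ]
level rotvec tool deg [3.71131751e-01 9.42531601e-02 1.09392745e-21]
```

```bash
python3 -m pendant '[[-0.5,-1,30,0,0.4,0,-10],[-0.5,-2,60,10,0.4,0,-20],[-0.5,-3.6,85,20,0.4,0,-30],[-0.5,-3.6,85,27,0.4,0,-40],[-0.5,-3.6,85,27,0.4,0,-50]]';python3 -m pendant '[[-0.5,0,0,0,0,0,-10],[-0.5,0,0,0,0,0,-20],[-0.5,0,0,0,0,0,-30],[-0.5,0,0,0,0,0,-40],[-0.5,0,0,0,0,0,-50]]'
python3 - <<'E'
from h import *
o=env.get_obs();p,d=camera('wrist');cv2.imwrite('pics/w6.png',p[:,:,::-1])
R=o['ee_rot'];print(np.round(o['q'],2),o['ft_force'],R.T@(np.array([.577,-.089,.12])-o['ee_pos'])*1000,o['width'])
E
```

```text
clock: 11.22
ee_pos: [0.5757, -0.0897, 0.1492]
ee_rot: [[-0.914, 0.405, -0.001], [0.405, 0.914, -0.005], [-0.001, -0.005, -1.0]]
ft_force: [-0.2, 1.2, -0.2]
width: 0.752
clock: 11.85
ee_pos: [0.5747, -0.0904, 0.1491]
ee_rot: [[-0.896, -0.445, -0.002], [-0.445, 0.896, -0.005], [0.003, -0.004, -1.0]]
ft_force: [-0.1, -0.9, 0.5]
width: 0.756
[-0.29  0.3   0.44  1.69 -0.13  1.19  2.21] [-0.13969346 -0.9208496   0.50289047] [-2.82461522  0.34941599 29.11929511] 0.755837166908174
```

View pics/w6.png

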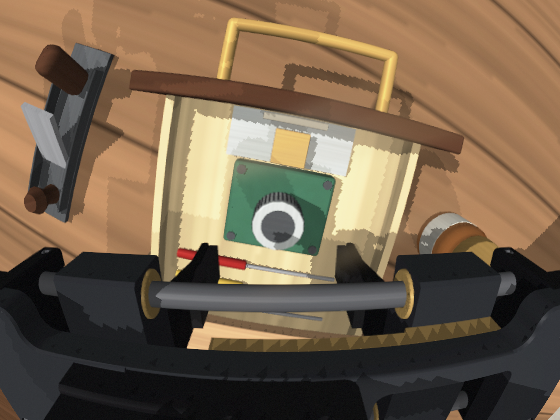

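The knob's ring is centred near (278,224) and the fingers are at columns 205 and 350. I'll measure it again.

Run:
```python
from h import *
im=cv2.imread('pics/w6.png')
g=im[190:260,240:320];hsv=cv2.cvtColor(g,cv2.COLOR_BGR2HSV)
m=((hsv[...,1]<60)&(hsv[...,2]>185)).astype(np.uint8)
n,l,s,ce=cv2.connectedComponentsWithStats(m);i=1+np.argmax(s[1:,4])
cn=max(cv2.findContours((l==i).astype(np.uint8),0,1)[0],key=cv2.contourArea)
e=cv2.fitEllipse(cv2.convexHull(cn));uv=np.array(e[0])+[240,190];print(e,uv,s[i])
o=env.get_obs();k=wray(uv,.083,o)[0];print('knob',k);R=o['ee_rot']
t=k.copy();t[2]=.0515;print(R.T@(t-o['ee_pos'])*1000)
z=R[:,2];ax=np.cross(z,[0,0,-1]);print('level',np.degrees(R.T@ax))
```

```text
((37.225154876708984, 35.59895706176758), (48.56625747680664, 50.325721740722656), 89.50118255615234) [277.22515488 225.59895706] [ 13  12  50  49 870]
knob [ 0.5784283  -0.08901531  0.083     ]
[-4.28748724e+00  2.11511552e-02  9.76940247e+01]
level [-2.17292388e-01 -1.97098279e-01 -1.69902277e-20]
```

```bash
python3 -m pendant '[[-0.5,-3.4,0,25,-0.2,-0.2,0],[-0.5,-3.4,0,50,-0.2,-0.2,0],[-0.5,-3.4,0,75,-0.2,-0.2,0],[-0.5,-3.4,0,95,-0.2,-0.2,0],[-0.5,-3.4,0,97,-0.2,-0.2,0]]'
python3 - <<'E'
from h import *
o=env.get_obs();print(o['ft_force'],o['torque'],o['width']*87)
p,d=camera('wrist');cv2.imwrite('pics/w7.png',p[:,:,::-1])
E
```

```text
clock: 12.52
ee_pos: [0.576, -0.0898, 0.051]
ee_rot: [[-0.893, -0.45, -0.003], [-0.45, 0.893, -0.0], [0.003, 0.001, -1.0]]
ft_force: [-1.2, -0.4, -0.2]
width: 0.752
[-1.20516207 -0.41857815 -0.17771469] [ 0.04289562  0.08405675 -0.08455342] 65.45261559775193
```

View pics/w7.png

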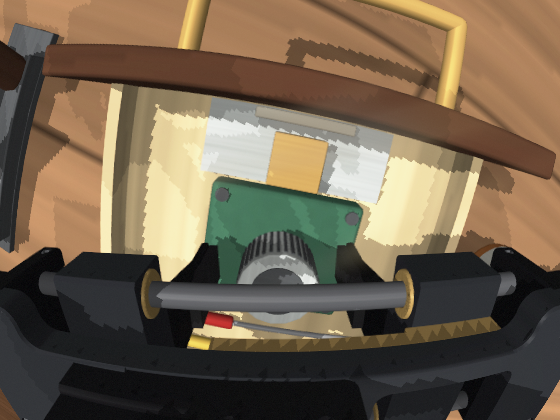

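```bash
python3 -m pendant '[[-0.5,-1.8,0,-0.5,0,0,0],[0.1,-1.8,0,-0.5,0,0,0],[1,-1.8,0,-0.5,0,0,0],[1,-1.8,0,-0.5,0,0,0],[1,-1.8,0,-0.5,0,0,0]]'; python3 -m pendant '[[1,0,0,0,0,0,0]]'
python3 - <<'E'
from h import *
o=env.get_obs();print(o['ft_force'],o['torque'],o['width']*87)
E
cat > r.py <<'E'
from h import *
o=env.get_obs();R=o['ee_rot'];y=np.degrees(np.arctan2(R[1,1],R[0,1]))
print('t%.2f yaw %.2f tz %.3f F %s xy %s w %.1f q7 %.2f'%(o['clock'],y,o['torque'][2],np.round(o['ft_force'],1),np.round(o['ee_pos']*1000,1),o['width']*87,o['q'][6]))
E
```

```text
clock: 13.2
ee_pos: [0.5782, -0.0886, 0.0525]
ee_rot: [[-0.893, -0.45, -0.002], [-0.45, 0.893, 0.0], [0.001, 0.001, -1.0]]
ft_force: [-1.5, 1.4, 2.9]
width: 0.455
clock: 13.32
ee_pos: [0.5782, -0.0886, 0.0525]
ee_rot: [[-0.893, -0.45, -0.002], [-0.45, 0.893, 0.0], [0.001, 0.001, -1.0]]
ft_force: [-0.2, 1.0, 0.4]
width: 0.448
[-0.22740052  1.00939459  0.36649122] [0.10337614 0.16032058 0.00534451] 39.007837764234736
```

Knob gripped. Turning clockwise in 3° steps, reading the torque each time.

```bash
python3 r.py
python3 -m pendant '[[1,0,0,0,0,0,3]]' >/dev/null; python3 r.py
python3 -m pendant '[[1,0,0,0,0,0,3]]' >/dev/null; python3 r.py
python3 -m pendant '[[1,0,0,0,0,0,3]]' >/dev/null; python3 r.py
python3 -m pendant '[[1,0,0,0,0,0,3]]' >/dev/null; python3 r.py
```

```text
t13.32 yaw 116.77 tz 0.005 F [-0.2  1.   0.4] xy [578.2 -88.6  52.5] w 39.0 q7 2.26
t13.45 yaw 113.71 tz 0.054 F [-0.6  0.1  1.1] xy [578.2 -88.6  52.5] w 39.8 q7 2.21
t13.57 yaw 110.62 tz -0.024 F [-0.8  0.4  1.4] xy [578.2 -88.6  52.5] w 39.3 q7 2.16
t13.70 yaw 107.52 tz -0.032 F [-1.7  1.5  0.8] xy [578.2 -88.6  52.5] w 39.4 q7 2.11
t13.82 yaw 104.42 tz 0.034 F [-1.6  0.1  1.1] xy [578.2 -88.5  52.5] w 39.4 q7 2.06
```

```bash
python3 -m pendant '[[1,0,0,0,0,0,3]]' >/dev/null; python3 r.py
python3 -m pendant '[[1,0,0,0,0,0,3]]' >/dev/null; python3 r.py
python3 -m pendant '[[1,0,0,0,0,0,3]]' >/dev/null; python3 r.py
python3 -m pendant '[[1,0,0,0,0,0,3]]' >/dev/null; python3 r.py
python3 -m pendant '[[1,0,0,0,0,0,3]]' >/dev/null; python3 r.py
python3 -m pendant '[[1,0,0,0,0,0,3]]' >/dev/null; python3 r.py
```

```text
t13.95 yaw 101.32 tz 0.011 F [-0.5  0.4  2.3] xy [578.2 -88.5  52.5] w 39.6 q7 2.01
t14.07 yaw 98.22 tz -0.002 F [-1.2  0.7  1.6] xy [578.2 -88.5  52.5] w 39.2 q7 1.96
t14.20 yaw 95.12 tz 0.060 F [-0.8  1.   1.7] xy [578.1 -88.5  52.5] w 39.3 q7 1.91
t14.32 yaw 92.02 tz -0.011 F [-0.7  0.5  2.1] xy [578.2 -88.5  52.5] w 39.3 q7 1.86
t14.45 yaw 88.93 tz -0.038 F [-0.8  1.3  1.4] xy [578.1 -88.4  52.5] w 39.2 q7 1.81
t14.57 yaw 85.83 tz 0.120 F [-1.6  0.4  1.5] xy [578.1 -88.4  52.5] w 39.1 q7 1.76
```

```bash
python3 -m pendant '[[1,0,0,0,0,0,3]]' >/dev/null; python3 r.py
python3 -m pendant '[[1,0,0,0,0,0,3]]' >/dev/null; python3 r.py
python3 -m pendant '[[1,0,0,0,0,0,3]]' >/dev/null; python3 r.py
python3 -m pendant '[[1,0,0,0,0,0,3]]' >/dev/null; python3 r.py
```

```text
t14.70 yaw 82.75 tz 0.237 F [-0.5  0.2  2.1] xy [578.1 -88.4  52.5] w 39.4 q7 1.71
t14.82 yaw 79.69 tz 0.315 F [-0.8  0.4  1.6] xy [578.2 -88.4  52.5] w 39.1 q7 1.66
t14.95 yaw 76.62 tz 0.246 F [-1.4  1.   0.9] xy [578.2 -88.4  52.5] w 39.0 q7 1.61
t15.07 yaw 73.54 tz 0.024 F [-0.7  0.9  1. ] xy [578.2 -88.3  52.5] w 39.5 q7 1.56
```

That is the first click: peak 0.32 N m at yaw 80, faded by 73.5. I expect the next swell from about 64 to 52.

```bash
python3 -m pendant '[[1,0,0,0,0,0,3]]' >/dev/null; python3 r.py
python3 -m pendant '[[1,0,0,0,0,0,3]]' >/dev/null; python3 r.py
python3 -m pendant '[[1,0,0,0,0,0,3]]' >/dev/null; python3 r.py
python3 -m pendant '[[1,0,0,0,0,0,3]]' >/dev/null; python3 r.py
python3 -m pendant '[[1,0,0,0,0,0,3]]' >/dev/null; python3 r.py
python3 -m pendant '[[1,0,0,0,0,0,3]]' >/dev/null; python3 r.py
python3 -m pendant '[[1,0,0,0,0,0,3]]' >/dev/null; python3 r.py
```

```text
t15.20 yaw 70.43 tz -0.065 F [-1.2  0.7  1.2] xy [578.2 -88.3  52.5] w 39.5 q7 1.51
t15.32 yaw 67.34 tz -0.017 F [-0.6  1.1  1.5] xy [578.2 -88.3  52.5] w 39.4 q7 1.46
t15.45 yaw 64.24 tz 0.044 F [-1.8  0.7  1.3] xy [578.2 -88.3  52.5] w 39.4 q7 1.41
t15.57 yaw 61.15 tz 0.109 F [-1.1  0.   1.2] xy [578.2 -88.3  52.5] w 39.6 q7 1.36
t15.70 yaw 58.07 tz 0.249 F [-0.1  0.7  0.3] xy [578.2 -88.3  52.5] w 39.4 q7 1.32
t15.82 yaw 55.01 tz 0.308 F [-0.7  1.1  1.2] xy [578.2 -88.2  52.5] w 39.3 q7 1.27
t15.95 yaw 51.94 tz 0.257 F [-0.5 -0.8  1.6] xy [578.2 -88.2  52.5] w 39.1 q7 1.22
```

Second swell: peak at yaw 55. Continuing through its end and to the third, with its peak expected near 30.

```bash
python3 -m pendant '[[1,0,0,0,0,0,3]]' >/dev/null; python3 r.py
python3 -m pendant '[[1,0,0,0,0,0,3]]' >/dev/null; python3 r.py
python3 -m pendant '[[1,0,0,0,0,0,3]]' >/dev/null; python3 r.py
python3 -m pendant '[[1,0,0,0,0,0,3]]' >/dev/null; python3 r.py
python3 -m pendant '[[1,0,0,0,0,0,3]]' >/dev/null; python3 r.py
python3 -m pendant '[[1,0,0,0,0,0,3]]' >/dev/null; python3 r.py
python3 -m pendant '[[1,0,0,0,0,0,3]]' >/dev/null; python3 r.py
python3 -m pendant '[[1,0,0,0,0,0,3]]' >/dev/null; python3 r.py
```

```text
t16.07 yaw 48.85 tz 0.026 F [-0.9  1.1  1.5] xy [578.2 -88.2  52.5] w 39.3 q7 1.17
t16.20 yaw 45.75 tz -0.010 F [-0.9  0.4  1.1] xy [578.2 -88.2  52.5] w 39.3 q7 1.12
t16.32 yaw 42.65 tz 0.065 F [-0.8  0.8  1.4] xy [578.3 -88.2  52.5] w 39.3 q7 1.07
t16.45 yaw 39.56 tz 0.034 F [-1.1  0.1  0.6] xy [578.3 -88.2  52.5] w 39.3 q7 1.02
t16.57 yaw 36.46 tz 0.124 F [-1.   0.4  1.1] xy [578.3 -88.2  52.5] w 39.3 q7 0.97
t16.70 yaw 33.39 tz 0.357 F [-0.4 -0.3  1. ] xy [578.3 -88.1  52.5] w 39.8 q7 0.93
t16.82 yaw 30.33 tz 0.345 F [-0.4  0.1  1.4] xy [578.4 -88.1  52.5] w 39.4 q7 0.88
t16.95 yaw 27.26 tz 0.200 F [-1.3 -0.2  0.9] xy [578.4 -88.1  52.5] w 39.5 q7 0.83
```

Third swell: peak near 32. On to the fourth.

```bash
python3 -m pendant '[[1,0,0,0,0,0,3]]' >/dev/null; python3 r.py
python3 -m pendant '[[1,0,0,0,0,0,3]]' >/dev/null; python3 r.py
python3 -m pendant '[[1,0,0,0,0,0,3]]' >/dev/null; python3 r.py
python3 -m pendant '[[1,0,0,0,0,0,3]]' >/dev/null; python3 r.py
python3 -m pendant '[[1,0,0,0,0,0,3]]' >/dev/null; python3 r.py
python3 -m pendant '[[1,0,0,0,0,0,3]]' >/dev/null; python3 r.py
python3 -m pendant '[[1,0,0,0,0,0,3]]' >/dev/null; python3 r.py
```

```text
t17.07 yaw 24.16 tz -0.027 F [-0.3  0.1  0.6] xy [578.4 -88.1  52.5] w 39.6 q7 0.78
t17.20 yaw 21.07 tz -0.038 F [-0.9  0.2  0.7] xy [578.4 -88.1  52.6] w 39.4 q7 0.73
t17.32 yaw 17.97 tz -0.001 F [-0.9  0.9  1.9] xy [578.4 -88.1  52.5] w 39.4 q7 0.68
t17.45 yaw 14.87 tz -0.048 F [-0.9  0.4  0.6] xy [578.5 -88.1  52.5] w 39.2 q7 0.64
t17.57 yaw 11.78 tz 0.173 F [-0.9  0.5  0.9] xy [578.4 -88.1  52.5] w 39.3 q7 0.59
t17.70 yaw 8.72 tz 0.318 F [-0.9 -0.   1.5] xy [578.5 -88.1  52.5] w 39.8 q7 0.54
t17.82 yaw 5.66 tz 0.317 F [-1.2  0.4  1.1] xy [578.5 -88.1  52.5] w 39.4 q7 0.49
```

```bash
python3 -m pendant '[[1,0,0,0,0,0,3]]' >/dev/null; python3 r.py
python3 -m pendant '[[1,0,0,0,0,0,3]]' >/dev/null; python3 r.py
```

```text
t17.95 yaw 2.58 tz 0.121 F [-1.1  1.2  0.3] xy [578.5 -88.1  52.5] w 39.2 q7 0.45
t18.07 yaw -0.52 tz -0.037 F [-0.4  0.4  0.3] xy [578.5 -88.1  52.5] w 39.3 q7 0.40
```

The fourth swell has gone. I'll turn 2° further, well inside the free span (next swell expected at about -10), and check the torque over several readings.

```bash
python3 -m pendant '[[1,0,0,0,0,0,2]]' >/dev/null; python3 r.py
python3 -m pendant '[[1,0,0,0,0,0,0]]' >/dev/null; python3 r.py
python3 -m pendant '[[1,0,0,0,0,0,0]]' >/dev/null; python3 r.py
python3 -m pendant '[[1,0,0,0,0,0,0]]' >/dev/null; python3 r.py
```

```text
t18.20 yaw -2.60 tz 0.011 F [-0.5 -0.   1.8] xy [578.5 -88.1  52.5] w 39.2 q7 0.37
t18.32 yaw -2.59 tz -0.021 F [-0.9  0.1  0.8] xy [578.6 -88.1  52.5] w 39.1 q7 0.37
t18.45 yaw -2.54 tz -0.010 F [-1.5  1.4  1.3] xy [578.6 -88.   52.5] w 39.5 q7 0.37
t18.57 yaw -2.52 tz 0.010 F [-0.3  1.2  2.5] xy [578.6 -88.1  52.5] w 39.2 q7 0.37
```

```bash
python3 -m pendant '[[-0.25,0,0,0,0,0,0],[-0.25,0,0,0,0,0,0],[-0.25,0,0,0,0,0,0],[-0.25,0,0,0,0,0,0]]'; python3 r.py
python3 -m pendant '[[-0.25,0,0,-15,0,0,0],[-0.25,0,0,-45,0,0,0],[-0.25,0,0,-85,0,0,0],[-0.25,0,0,-125,0,0,0],[-0.25,0,0,-150,0,0,0]]'; python3 -m pendant '[[-0.25,0,-50,0,0,0,0],[-0.25,0,-100,0,0,0,0],[-0.25,0,-100,0,0,0,0]]';python3 r.py;  python3 - <<'E'
from h import *
p,d=camera('top');cv2.imwrite('pics/top9.png',p[:,:,::-1])
p,d=camera('wrist');cv2.imwrite('pics/w9.png',p[:,:,::-1])
E
```

```text
clock: 19.08
ee_pos: [0.5786, -0.0881, 0.0525]
ee_rot: [[0.044, 0.999, -0.002], [0.999, -0.044, -0.003], [-0.003, -0.002, -1.0]]
ft_force: [0.1, -0.3, -0.8]
width: 0.62
t19.07 yaw -2.52 tz 0.009 F [ 0.1 -0.3 -0.8] xy [578.6 -88.1  52.5] w 53.9 q7 0.37
clock: 19.7
ee_pos: [0.5795, -0.0881, 0.2056]
ee_rot: [[0.044, 0.999, 0.0], [0.999, -0.044, -0.003], [-0.003, 0.0, -1.0]]
ft_force: [0.5, -0.0, -0.1]
width: 0.627
clock: 20.08
ee_pos: [0.4776, -0.0837, 0.2066]
ee_rot: [[0.045, 0.999, 0.002], [0.999, -0.045, 0.004], [0.004, 0.002, -1.0]]
ft_force: [0.1, 1.3, 0.8]
width: 0.625
t20.07 yaw -2.58 tz -0.046 F [0.1 1.3 0.8] xy [477.6 -83.7 206.6] w 54.4 q7 0.05
```

View pics/top9.png

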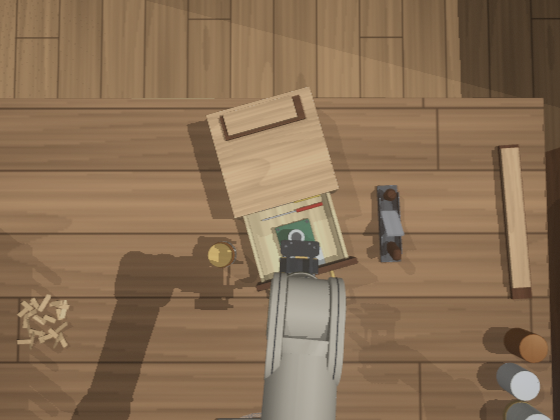

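View pics/w9.png

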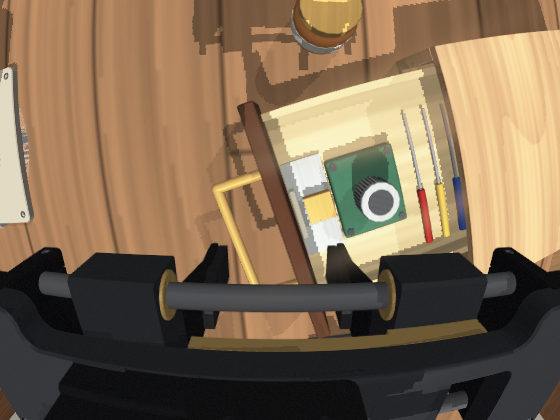

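The top view shows the panel at (257,288)–(356,261), as it was right after the pull. The jar (220,255) and the plane (390,224) haven't moved. One numeric check of the knob's position before handing in.

Run:
```python
from h import *
o=env.get_obs();print('knob',wray((381,202),.083,o),o['ft_force'],np.abs(o['qvel']).max())
print(env.job_done())
```

```text
knob [[ 0.57996625 -0.08832341  0.083     ]] [0.51488205 0.38420547 0.47577189] 0.07599188742972944
the job is handed in; nothing more can be done
None
```

I pulled the tray out to its stop, turned the knob four clicks clockwise, let go and handed the job in at about 20 s. `job_done` gives no verdict.

- **Tray:** My first two grasps of the handle missed. The wrist depth and scene views put the fingertips at about the reported TCP, not 19 mm ahead of it as `env.tip_extent` says. I went about 19 mm deeper and the bar held. I then pulled until the force jumped to about 35 N, after about 150 mm of travel.
- **Knob:** I turned it in 3° steps from a single grip. After about 29° of slack, the torque swelled and faded four times. The peaks were about 0.32, 0.31, 0.36 and 0.32 N m, about 24° apart. I stopped about 2° past the end of the fourth fade, with the torque at zero over four readings, and then let go. The depth block itself is too fine to see, so the count rests on this torque record alone.
- **Last checks:** In the top view the tray panel is where it was right after the pull, and the jar and plane have not moved. The knob measured (0.580, -0.088), within about 2 mm of its position when gripped. The gripper is open, about 0.2 m above the bench, and the wrist force is below 1 N.

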